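# Step the copy stage, then raise the camera stick and hold it

### The job

Photograph the two framed spots on the copy stage. First slide the stage by its upright metal peg so that the pointer's needle stands over the middle of the round mark and pause there a full second for the close shot, then slide it on until the needle stands over the middle of the square mark and leave it so. For the wide shot, squeeze in the side button on the grip of the telescoping camera stick, and with the button kept in pull the grip straight up past the first stop to the second stop, both tubes fully out; finish while holding it there with the button squeezed, because it sinks when let go, and leave the other things on the desk undisturbed.

Things in the scene. Friction and masses are not known exactly. Their poses are not given: they have to be found in the camera images.
- stage: fixed aluminium base plate of the copy stage, 260 x 240 x 12 mm; origin under its centre, x and y axes along its two slides. A white board (200 x 200 mm, top 42 mm above the desk) rides on it and slides freely along both axes against about 2.5 N friction on each, without turning; it stays where it is left
- carrier_x (a joint): travel of the board along the stage's x axis, -0.06 to 0.06 m, 0 = centred
- carrier_y (a joint): travel of the board along the stage's y axis, -0.06 to 0.06 m, 0 = centred
- handle (a point): centre of the top of the upright round metal peg by which the board is moved: 22 mm diameter, 40 mm high on the board, top 82 mm above the desk; it stands at the board's edge nearest the robot, on the board's centreline, 85 mm to -x of its centre; axes along the stage's
- round_mark (a point): centre of the round brass mark on the board, 18 mm diameter, 85 mm in +x and 40 mm in +y from the peg in the stage's axes; a thin 50 mm square frame surrounds it
- square_mark (a point): centre of the square brass mark on the board, 18 mm wide, 145 mm in +x and 30 mm in -y from the peg in the stage's axes; a thin 50 mm square frame surrounds it
- needle_tip (a point): tip of the fixed brass needle, pointing straight down 48 mm above the desk, 5 mm above the marks; its horizontal 8 mm bar, 110 mm above the desk, runs from over the needle about along the stage's +x to a post 190 mm away (marble foot 64 mm wide)
- stick: fixed telescoping camera stick: marble foot 110 mm wide and 20 mm high, brass outer tube 28 mm with a dark collar 34 mm up to 135 mm; origin under the foot's centre, z up the tube. On top the grip block, and on the block's -x side a small black camera (to 83 mm from the axis, from 128 to 168 mm above the desk when stowed)
- grip (a point): middle of the grip block at the button's height, on the tube's axis, 158 mm above the desk when stowed; axes as the stick's. The grey block measures 44 mm along x, 28 mm along y, 40 mm high (from 23 mm below to 17 mm above this point) and has the button on its +y face. Take it from above, fingers closing along y, so that one finger presses the button; both y sides are clear. It cannot turn
- button (a joint): round side button, 18 mm across, standing 6 mm out of the block's +y face; 0 = out, 0.006 m = flush with the face; about 2 N to start, 6.5 N to press flush. While it is out and the stick is stowed, a catch locks the stick down (1 mm play); pressed 4 mm or more it frees it
- lower (a joint): travel of the lower (thicker, 22 mm) tube, 0 = stowed, 0.055 m = fully out, the first stop. It slides at about 4.5 N pull and sinks back when let go
- upper (a joint): travel of the upper (thinner, 16 mm) tube out of the lower one, 0 = stowed, 0.050 m = fully out, the second stop (105 mm in all). It is stiff: about 10 N pull, so it comes out mostly after the lower tube has reached its stop
- mug: bystander, to be left alone: white mug 80 mm wide, 90 mm high, handle to its +y; origin under its centre
- mouse: bystander, to be left alone: white computer mouse 100 x 58 x 29 mm; origin under its centre
- pencil_cup: bystander, to be left alone: brass cup 72 mm wide, 95 mm high, with pencils to 165 mm; origin under its centre
- coral: bystander, to be left alone: white coral ornament about 120 mm wide, 118 mm high; origin under its centre
- bud_vase: bystander, to be left alone: white bud vase 68 mm wide, 130 mm high; origin under its centre
- tape_roll: bystander, to be left alone: clear tape roll lying flat, 56 mm wide, 19 mm high; origin under its centre
- jar: bystander, to be left alone: small glass jar with metal lid, 38 mm wide, 50 mm high; origin under its centre
Not all that is in view belongs to the job. What is shaped like the part that bears needle_tip but orange is not meant.

How it is judged:
By the outcome, as a careful person would: the job done as asked, in the order asked, and still so for the second after the job is handed in, while the arm keeps its last pose, push and grip.
It also fails if it takes over 59 s, if anything falls off the work surface, if the arm or the gripper's body presses on something with over 40 N, if the wrist force passes 120 N, or if a joint passes its speed limit or range.

### The arm

A 6-joint arm with a two-finger parallel gripper is mounted at the origin on the work surface. World frame = base frame: x ahead of the robot, y to its left, z up, the work surface at z = 0. Lengths are in m, angles in rad, forces in N, time in s.
With the tool pointing down it reaches from about 0.275 to 0.725 m from the base axis. Payload 5.6 kg.
Tool frame: the origin (TCP) lies at the very end of the fingers, on their centre line; the grasp point (between the pads) lies 19 mm behind it; z points along the fingers, y is the line along which they close (so a half turn about z gives the same grasp; the last joint's range is limited). The gripper opens to 85 mm and grips with 20 to 120 N. Pads are 22 mm wide; open, the fingers measure 114 mm over their backs; the gripper's body (76 mm by 85 mm) begins 54 mm behind the grasp point. The pads swing forward as they close: fully open they stand 13 mm farther back than shut.
Start: joints at [1.487, 0.255, 0.108, 0, -1.424, -0.285], TCP at [0.198, 0.513, 0.231] pointing down, gripper open.
Joint ranges: [-2.95, 2.95], [-1.21, 1.97], [-1.09, 1.5], [-2.87, 1.71], [-2.94, -0.07], [-3.05, 3.05]. Speed limits (rad/s): [2.57, 2.57, 3.14, 3.14, 3.14, 3.14].

### API

Orientations are given as a unit quaternion [x, y, z, w].
In Python, from station import bot, cams, order gives the robot as it stands.
- The arm moves only by the tool play_rows, never from a script. Its argument "targets" is a list of rows, each a list of 3 entries, a list of its own where there are three numbers: the turn, a rotation vector about the tool's x, y, z in degrees, then the shift along the tool's x, y, z in m, then the opening, from 0 (shut) to 1 (fully open). In form: [[[rx, ry, rz], [tx, ty, tz], claw], ...]. A call has 1 to 5 rows; each row shifts and turns the commanded pose from where the row before left it, along the tool's axes as they then stand; what a row does not reach is not made up. A row lasts 1/8 s, in which the tool goes at most 62.5 mm and 10.7 degrees, less where a joint would pass 70% of its speed; a pose out of reach is approached as far as the arm can. A call with a gripper value outside its range is refused whole. The fingers move at their own pace and stop on an object; "newtons" is the grip in N (left out, the last holds). Time passes only in rows, so rows that do not move let the fingers close. It gives the time, the measured TCP pose, the force, the opening and the grip force at its end, in the units of the state.
- bot.get_state(): the state, without advancing time (a new reading comes with each control period).
- cams.camera(name): name is "scene" or "side" or "wrist"; returns the picture (384x512x3 uint8, red, green, blue); there is no depth.
- cams.camera_model(name): a dict with "mtx" (3x3 intrinsics, pixels), "dist_coeffs" ([k1, k2, p1, p2, k3] as OpenCV has them; the pictures are not rectified), "R" (3x3) and "t" (3): a world point X has camera coordinates R X + t; the wrist camera has in their place "tool_from_camera" (4x4, takes a point from camera to tool coordinates, whose origin is the TCP and whose axes are the flange's). Camera axes: x right, y down, z forward; pixel columns grow to the right and rows downward; lengths in m; the calibration is good to about 2 mm. A picture is of the moment at which its call begins: read the wrist's pose just before it. camera_model takes no time and is no camera call.
- order.job_done(): hands the job in; it is judged then, once.
The state is a dict: "time": time; "joint_pos": joint angles; "joint_velocities": joint speeds; "joint_efforts": joint torques, N m; "tool_pos": TCP position; "ee_rot": TCP orientation; "contact_force": force on the tool from outside, world axes, zero at the start; "wrist_torque": the same for the moment, N m; "width": finger opening in m; "grip_force": force on a finger pad.
Only numpy, scipy, OpenCV 4.12 (cv2) and the standard library are available. Lean on these libraries where they do the work, as an engineer would, in place of code of your own. Each camera call takes 0.05 s, during which the arm holds its last target. There are 200 camera calls.

## Working session

There is one attempt and no reset: what is moved stays moved. The work goes in short steps, Python scripts to look and compute and a tool call to move; the robot and the scene stay as the last step left them, time stands still between calls to the robot, and variables do not carry over. Pictures are saved under pics/ and viewed, at most 10 in all, crops included, and the job is handed in when it is done.

Besides the shell and the picture viewer there is one more tool, called after "Request:" as name([rows], argument=value, ...), one row to a line, values as JSON. play_rows: Moves the arm, as the interface text tells. Its arguments: {"type":"object","properties":{"targets":{"type":"array"},"newtons":{"type":"number"}},"required":["targets"]}

```bash
ls; mkdir -p pics
cat > h.py <<'E'
import numpy as np, cv2
from station import bot, cams, order
from scipy.spatial.transform import Rotation as Ro
def ray(name,px,st=None):
    m=cams.camera_model(name)
    p=cv2.undistortPoints(np.array([[px]],float),np.array(m["mtx"]),np.array(m["dist_coeffs"])).reshape(2)
    d=np.array([p[0],p[1],1.])
    if name=="wrist":
        T=np.array(m["tool_from_camera"]);R=Ro.from_quat(st["ee_rot"]).as_matrix()
        return R@T[:3,3]+np.array(st["tool_pos"]), R@T[:3,:3]@d
    R=np.array(m["R"]);t=np.array(m["t"]); return -R.T@t, R.T@d
def onz(name,px,z,st=None):
    o,d=ray(name,px,st); return o+d*(z-o[2])/d[2]
def two(r1,r2):
    (o1,d1),(o2,d2)=r1,r2; d1=d1/np.linalg.norm(d1);d2=d2/np.linalg.norm(d2)
    s=np.linalg.lstsq(np.c_[d1,-d2],o2-o1,rcond=None)[0]
    a=o1+s[0]*d1;b=o2+s[1]*d2; return (a+b)/2,np.linalg.norm(a-b)
def snap(name,fn=None):
    st=bot.get_state();im=np.array(cams.camera(name))
    if fn: cv2.imwrite("pics/"+fn,im[:,:,::-1])
    return im,st
E
python3 - <<'E'
from h import *
a=[snap(n,n+"0.png")[0] for n in("scene","side","wrist")]
for n in("scene","side"):
    m=cams.camera_model(n);print(n,-np.array(m["R"]).T@np.array(m["t"]),np.array(m["R"]).round(2).tolist())
print(bot.get_state())
print(cams.camera_model("wrist"))
E
```

```text
pics
scene [1.00094796 0.49481279 1.19285775] [[-0.66, 0.75, 0.01], [0.61, 0.55, -0.56], [-0.43, -0.37, -0.83]]
side [ 0.20261613 -0.8053061   0.70194378] [[0.96, -0.29, -0.0], [-0.16, -0.53, -0.83], [0.24, 0.8, -0.55]]
{'time': 0.15, 'joint_pos': array([ 1.48660743e+00,  2.55613605e-01,  1.07311334e-01, -2.92556910e-04,
       -1.42390757e+00, -2.84585216e-01]), 'joint_velocities': array([-0.00160519, -0.00199593,  0.00346147,  0.00139063,  0.00026033,
        0.00063751]), 'joint_efforts': array([-7.40057494e-04, -3.86942232e+01,  2.38082832e+01,  5.36666259e+00,
       -4.55055968e-03,  1.61104815e-06]), 'tool_pos': array([0.1981089 , 0.51269236, 0.23061538]), 'ee_rot': array([ 9.83044614e-01, -1.83365115e-01, -7.32651017e-05,  7.17684686e-04]), 'contact_force': array([-0.35757724,  0.02140375, -0.18925117]), 'wrist_torque': array([ 0.00429433, -0.02208652, -0.00448042]), 'grip_force': 0.0, 'width': 0.08542084822478517}
{'mtx': array([[269.71348325,   0.        , 254.2724339 ],
       [  0.        , 269.71348325, 192.5232637 ],
       [  0.        ,   0.        ,   1.        ]]), 'dist_coeffs': array([-0.02708886,  0.        ,  0.        ,  0.        ,  0.        ]), 'tool_from_camera': array([[ 1.32370328e-03, -9.52322626e-01, -3.05089926e-01,
         7.79249584e-02],
       [ 9.99999122e-01,  1.23947756e-03,  4.69761790e-04,
        -1.48708463e-03],
       [-6.92126631e-05, -3.05090280e-01,  9.52323430e-01,
        -1.41737823e-01],
       [ 0.00000000e+00,  0.00000000e+00,  0.00000000e+00,
         1.00000000e+00]])}
```

View pics/scene0.png

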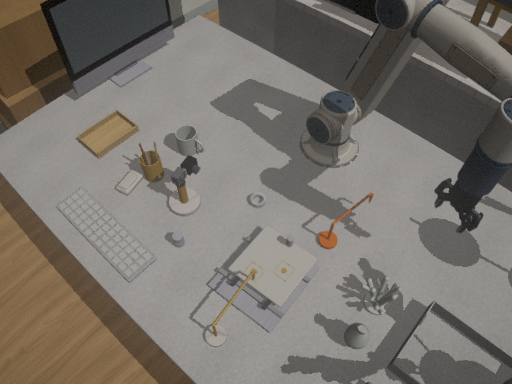

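View pics/side0.png

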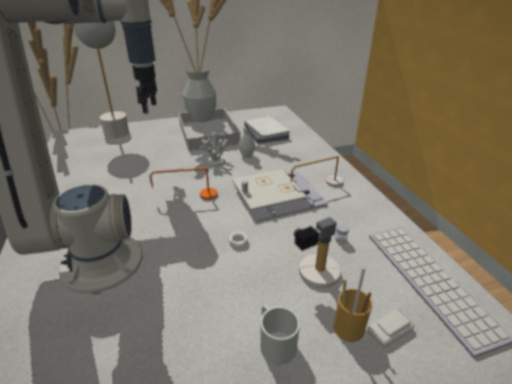

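The scene view shows the board around (275,265), with the peg near (290,240), the brass pointer from (254,272) to its foot at (216,335), and an orange decoy at (328,240). The stick is at (183,190), with its grip at (179,178) and camera at (190,165). In the side view the peg is at about (245,187) and the stick grip at about (325,230).

Run:
```python
from h import *
a=cv2.imread("pics/scene0.png");b=cv2.imread("pics/side0.png")
c=lambda im,x,y,w,h,s:cv2.resize(im[y:y+h,x:x+w],None,fx=s,fy=s,interpolation=cv2.INTER_CUBIC)
top=np.hstack([c(a,200,222,125,128,3),c(a,155,140,70,128,3)[:, :210]])
bot_=np.hstack([c(b,225,150,125,70,4),c(b,285,210,70,70,4)])
W=max(top.shape[1],bot_.shape[1]); 
p=lambda i:cv2.copyMakeBorder(i,0,0,0,W-i.shape[1],0)
cv2.imwrite("pics/crop1.png",np.vstack([p(top),p(bot_)])[:600])
print(top.shape,bot_.shape)
print("peg",onz("scene",(290,236),.082),onz("side",(245,183),.082))
print("grip",two(ray("scene",(179,178)),ray("side",(325,230))))
print("foot",onz("scene",(184,201),.01),onz("side",(321,270),.01))
print("needle?",two(ray("scene",(254,272)),ray("side",(292,176))))
```

```text
(384, 585, 3) (280, 780, 3)
peg [0.45941502 0.16687662 0.082     ] [0.46458241 0.15855116 0.082     ]
grip (array([ 0.56538466, -0.21152143,  0.1478176 ]), np.float64(0.0007281730354788224))
foot [ 0.56374346 -0.21645265  0.01      ] [ 0.57021704 -0.21352924  0.01      ]
needle? (array([0.62830097, 0.16191076, 0.08032119]), np.float64(0.01063026966392783))
```

View pics/crop1.png

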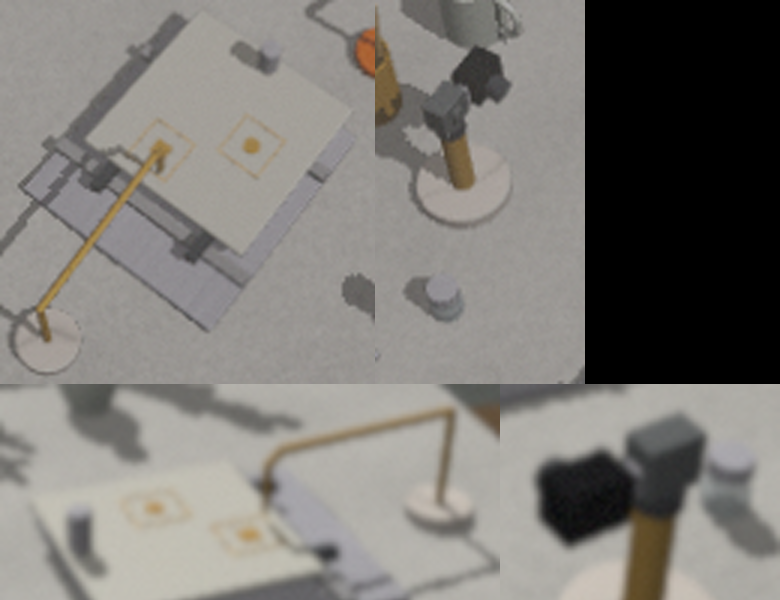

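The top-left crop shows the round mark at scene px (284,270.7), with the needle hanging beside the square frame at about scene (253,278) and side (291,181). The stick's camera points towards the robot side.

Run:
```python
from h import *
r1=onz("scene",(284,270.7),.043);r2=onz("side",(263.5,181),.043);s=onz("side",(287.2,187.7),.043)
print(r1,r2,s)
print("tip",two(ray("scene",(252.7,279)),ray("side",(291.3,181.5))))
print("pegtop",two(ray("scene",(200+268/3,222+45/3)),ray("side",(225+79/4,150+(512-384)/4))))
# predict yaw: vector round->square in stage = (60,-70)
v=s-r2;print("yaw",np.degrees(np.arctan2(v[1],v[0])-np.arctan2(-70,60)),np.linalg.norm(v))
print("cam",two(ray("scene",(155+480/3-125,140+73/3)),ray("side",(285+(585-500)/4,210+(490-384)/4))))
# hover move in tool axes
st=bot.get_state();R=Ro.from_quat(st["ee_rot"]).as_matrix()
print(R.T@(np.array([.54,.17,.231])-st["tool_pos"]))
```

```text
[0.546564   0.21832562 0.043     ] [0.54778006 0.21301971 0.043     ] [0.61239964 0.14709197 0.043     ]
tip (array([0.63436528, 0.16778626, 0.05232931]), np.float64(0.0019674261252527014))
pegtop (array([0.46468939, 0.16694949, 0.08146586]), np.float64(0.0028080970199379713))
yaw 3.8245878737515935 0.09231552904792625
cam (array([ 0.5070964 , -0.224289  ,  0.15244431]), np.float64(0.004545159660218141))
[ 4.42445304e-01  1.96392164e-01 -4.95066956e-05]
```

Request:
play_rows([
  [[0,0,0],[0.03,0.015,0],1],
  [[0,0,0],[0.05,0.0255,0],1],
  [[0,0,0],[0.05,0.0255,0],1],
  [[0,0,0],[0.05,0.0255,0],1],
  [[0,0,0],[0.05,0.0255,0],1],
])

```text
time: 0.78
tool_pos: [0.3714, 0.3194, 0.2312]
ee_rot: [0.983, -0.183, -0.0, 0.0]
contact_force: [0.3, -0.6, -0.2]
width: 0.0857
grip_force: 0.0
```

Request:
play_rows([
  [[0,0,0],[0.05,0.0255,0],1],
  [[0,0,0],[0.05,0.0255,0],1],
  [[0,0,0],[0.05,0.025,0],1],
  [[0,0,0],[0.036,0.018,0],1],
  [[0,0,-5],[0,0,0],1],
])

```text
time: 1.4
tool_pos: [0.5114, 0.164, 0.2304]
ee_rot: [0.99, -0.141, -0.001, 0.001]
contact_force: [0.9, 0.2, -0.4]
width: 0.0856
grip_force: 0.0
```

Request:
play_rows([
  [[0,0,-10],[0,0,0],1],
  [[0,0,-10],[0,0,0],1],
  [[0,0,0],[0,0,0],1],
])

```text
time: 1.78
tool_pos: [0.5101, 0.1662, 0.231]
ee_rot: [0.999, 0.033, -0.0, 0.0]
contact_force: [-0.5, -0.2, 0.9]
width: 0.0853
grip_force: 0.0
```

Run:
```python
from h import *
im,st=snap("wrist","w1.png");np.save("w1.npy",{"p":st["tool_pos"],"q":st["ee_rot"]},allow_pickle=True)
print(st["time"],st["tool_pos"],Ro.from_quat(st["ee_rot"]).as_matrix().round(3))
```

```text
1.775 [0.51005474 0.16618472 0.23097482] [[ 0.998  0.066 -0.001]
 [ 0.066 -0.998 -0.   ]
 [-0.001  0.    -1.   ]]
```

View pics/w1.png

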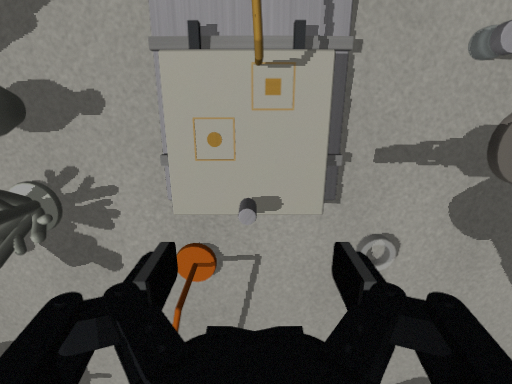

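The wrist view shows the round mark at about (214,139), the square mark at (273,87), and the needle end near (259,62). The peg top is near (247,215), and the orange decoy foot is at (196,262).

```bash
cat >> h.py <<'E'
def blobs(im,lo,hi,amin=20):
    m=cv2.inRange(cv2.cvtColor(im,cv2.COLOR_RGB2HSV),lo,hi)
    n,l,s,c=cv2.connectedComponentsWithStats(m)
    return [(tuple(c[i].round(1)),s[i].tolist()) for i in range(1,n) if s[i][4]>=amin]
E
python3 - <<'E'
from h import *
im=cv2.imread("pics/w1.png")[:,:,::-1].copy();d=np.load("w1.npy",allow_pickle=True).item();st={"tool_pos":d["p"],"ee_rot":d["q"]}
for c,s in blobs(im,(8,110,60),(30,255,255)):print("brass",c,s,onz("wrist",c,.043,st).round(4))
for c,s in blobs(im,(0,180,60),(10,255,255)):print("orange",c,s,onz("wrist",c,.01,st).round(4))
print("lamp bar end z.11",onz("wrist",(178,325),.11,st),onz("wrist",(212,264),.11,st),"post",onz("wrist",(196,262),.01,st))
r=onz("wrist",(214.4,139.3),.043,st);s=onz("wrist",(273,87),.043,st)
v=s-r;print(r,s,"yaw",np.degrees(np.arctan2(v[1],v[0])-np.arctan2(-70,60)),np.linalg.norm(v))
# board edges
for p in [(160,50),(334,50),(173,213),(323,213)]:print(onz("wrist",p,.042,st).round(4))
print("pegtop",onz("wrist",(247,217),.082,st),onz("wrist",(247,203),.042,st))
big=cv2.resize(im[30:230,150:350],None,fx=3,fy=3,interpolation=cv2.INTER_CUBIC);cv2.imwrite("pics/w1c.png",big[:,:,::-1])
E
```

```text
brass (np.float64(257.1), np.float64(30.3)) [252, 0, 11, 65, 507] [0.6675 0.175  0.043 ]
brass (np.float64(276.8), np.float64(62.9)) [261, 62, 34, 2, 37] [0.6365 0.1507 0.043 ]
brass (np.float64(272.9), np.float64(86.5)) [265, 79, 16, 16, 240] [0.6114 0.1529 0.043 ]
brass (np.float64(272.0), np.float64(109.0)) [252, 109, 41, 1, 41] [0.5867 0.1519 0.043 ]
brass (np.float64(205.4), np.float64(122.5)) [193, 118, 40, 24, 64] [0.5661 0.2295 0.043 ]
brass (np.float64(214.0), np.float64(139.0)) [207, 132, 15, 15, 169] [0.5474 0.2188 0.043 ]
brass (np.float64(225.3), np.float64(158.0)) [212, 152, 23, 8, 29] [0.5251 0.2043 0.043 ]
brass (np.float64(192.7), np.float64(269.4)) [172, 243, 44, 88, 1320] [0.3627 0.2451 0.043 ]
lamp bar end z.11 [0.3276509  0.24902116 0.11      ] [0.41714913 0.20872926 0.11      ] post [0.35376214 0.24719426 0.01      ]
[0.54703883 0.21830025 0.043     ] [0.61087634 0.15278855 0.043     ] yaw 3.6571568496291254 0.0914713548376264
[0.6415 0.2814 0.042 ]
[0.6543 0.0885 0.042 ]
[0.4469 0.271  0.042 ]
[0.4603 0.0731 0.042 ]
pegtop [0.46485543 0.17294438 0.082     ] [0.46757001 0.17413609 0.042     ]
```

View pics/w1c.png

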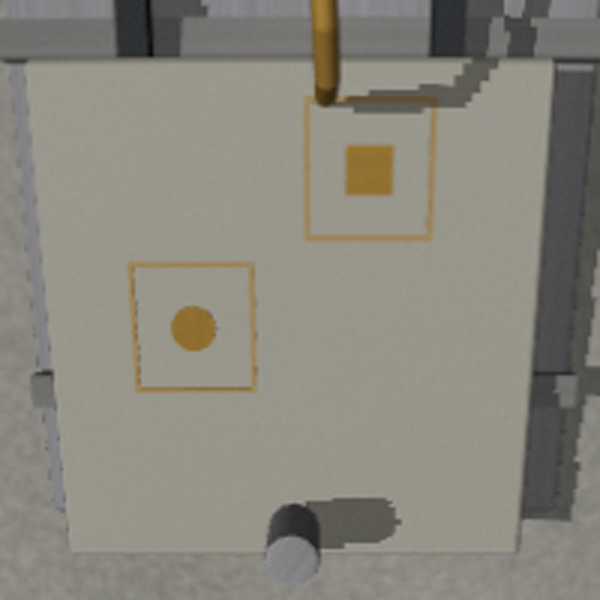

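The crop gives the peg top at wrist px (247.7,216) and the needle's lower end at about (258.3,64).

Run:
```python
from h import *
d=np.load("w1.npy",allow_pickle=True).item();st={"tool_pos":d["p"],"ee_rot":d["q"]}
print("tip",onz("wrist",(258.3,64),.048,st), "bar far",onz("wrist",(256,15),.11,st), onz("wrist",(257.5,50),.11,st))
w=two(ray("wrist",(258.3,64),st),ray("side",(291.3,181.5)));print(w, two(ray("wrist",(258.3,64),st),ray("scene",(252.7,279))))
pt=onz("wrist",(247.7,216),.082,st);print("peg",pt)
r=onz("wrist",(214,139),.043,st);s=onz("wrist",(272.9,86.5),.043,st)
t=np.radians(3.7);A=np.array([[np.cos(t),-np.sin(t)],[np.sin(t),np.cos(t)]])
print("peg from marks",r[:2]-A@[.085,.04],s[:2]-A@[.145,-.03])
tip=onz("wrist",(258.3,64),.048,st)
print("move world r",tip[:2]-r[:2],"s",tip[:2]-s[:2],"stage",A.T@(tip-r)[:2],A.T@(tip-s)[:2])
R=Ro.from_quat(d["q"]).as_matrix();print(R.T@(np.r_[pt[:2],.052]-d["p"]))
```

```text
tip [0.63321973 0.17133023 0.048     ] bar far [0.66305405 0.17630523 0.11      ] [0.63595727 0.17311066 0.11      ]
(array([0.63471347, 0.17072392, 0.05007893]), np.float64(0.003735455869930806)) (array([0.63322244, 0.17003667, 0.05395682]), np.float64(0.0031024125773641935))
peg [0.46616863 0.17220508 0.082     ]
peg from marks [0.46512468 0.17338986] [0.46477095 0.17352974]
move world r [ 0.08585351 -0.04746149] s [0.02181504 0.01838078] stage [ 0.08261176 -0.05290289] [0.02295572 0.01693469]
[-0.04328184 -0.00892476  0.17900071]
```

Run:
```python
from h import *
print("ofoot",onz("side",(208,194),.005),onz("scene",(328,240),.005))
print("otop",onz("side",(207,168),.11),onz("side",(151,172),.11),onz("scene",(371,195),.11))
for n in("scene","side"):
  m=cv2.imread(f"pics/{n}0.png")[:,:,::-1].copy()
  for b in blobs(m,(0,150,60),(9,255,255)):print(n,b)
```

```text
ofoot [0.35089966 0.24515981 0.005     ] [0.34949641 0.24762622 0.005     ]
otop [0.35518839 0.24583538 0.11      ] [0.17030347 0.27412758 0.11      ] [0.17734303 0.2766211  0.11      ]
```

Request:
play_rows([
  [[0,0,0],[-0.0437,-0.0087,0.02],1],
  [[0,0,0],[0,0,0.05],1],
  [[0,0,0],[0,0,0.05],1],
  [[0,0,0],[0,0,0.04],1],
  [[0,0,0],[0,0,0.019],1],
], newtons=40)

```text
time: 2.45
tool_pos: [0.4646, 0.1712, 0.0499]
ee_rot: [0.999, 0.032, -0.002, 0.001]
contact_force: [-0.3, 0.1, 0.6]
width: 0.0854
grip_force: 0.0
```

Request:
play_rows([
  [[0,0,0],[0,0,0],0.1],
  [[0,0,0],[0,0,0],0.1],
  [[0,0,0],[0,0,0],0.1],
  [[0,0,0],[0,0,0],0.1],
  [[0,0,0],[0,0,0],0.1],
], newtons=40)

```text
time: 3.08
tool_pos: [0.4666, 0.1723, 0.0534]
ee_rot: [0.999, 0.034, 0.001, -0.0]
contact_force: [-2.5, -0.6, 5.8]
width: 0.0208
grip_force: 39.0
```

Request:
play_rows([
  [[0,0,0],[0.012,0.007,0],0.1],
  [[0,0,0],[0.02,0.013,0],0.1],
  [[0,0,0],[0.02,0.013,0],0.1],
  [[0,0,0],[0.02,0.013,0],0.1],
  [[0,0,0],[0.0106,0.0069,0],0.1],
])

```text
time: 3.7
tool_pos: [0.5533, 0.1251, 0.0534]
ee_rot: [0.999, 0.034, 0.001, -0.001]
contact_force: [-3.2, 2.8, 6.8]
width: 0.0207
grip_force: 39.3
```

Request:
play_rows([
  [[0,0,0],[0,0,0],0.1],
  [[0,0,0],[0,0,0],0.1],
])

```text
time: 3.95
tool_pos: [0.5534, 0.1246, 0.0534]
ee_rot: [0.999, 0.034, 0.002, 0.0]
contact_force: [2.3, -2.4, 5.5]
width: 0.0207
grip_force: 39.2
```

Run:
```python
from h import *
im,st=snap("wrist","w2.png");a,_=snap("scene","s2.png");b,_=snap("side","d2.png")
print(st["time"],st["tool_pos"],st["contact_force"])
for c,s in blobs(im,(8,110,60),(30,255,255)):print("brass",c,s,onz("wrist",c,.043,st).round(4))
c=lambda im,x,y,w,h,s:cv2.resize(im[y:y+h,x:x+w],None,fx=s,fy=s,interpolation=cv2.INTER_CUBIC)
L=c(a,215,240,70,60,5);B=c(b,255,150,70,60,5);W=c(im,180,0,140,150,4)
o=np.zeros((600,350+560-120,3),np.uint8);o[:300,:350]=L;o[300:,:350]=B;o[:,350:790]=W[:,60:500]
cv2.imwrite("pics/c2.png",o[:,:,::-1])
```

```text
3.95 [0.55341091 0.12464082 0.05344442] [ 2.25326192 -2.39349645  5.48008474]
brass (np.float64(116.5), np.float64(51.3)) [90, 0, 57, 142, 2548] [0.6543 0.204  0.043 ]
brass (np.float64(266.5), np.float64(10.3)) [266, 0, 3, 22, 45] [0.6776 0.1285 0.043 ]
brass (np.float64(322.6), np.float64(21.9)) [266, 0, 100, 27, 467] [0.6746 0.1001 0.043 ]
brass (np.float64(197.2), np.float64(67.6)) [128, 45, 100, 97, 581] [0.649  0.1623 0.043 ]
brass (np.float64(182.7), np.float64(96.8)) [166, 80, 31, 34, 728] [0.6341 0.1699 0.043 ]
brass (np.float64(185.6), np.float64(143.5)) [143, 142, 85, 3, 171] [0.6092 0.1685 0.043 ]
```

View pics/c2.png

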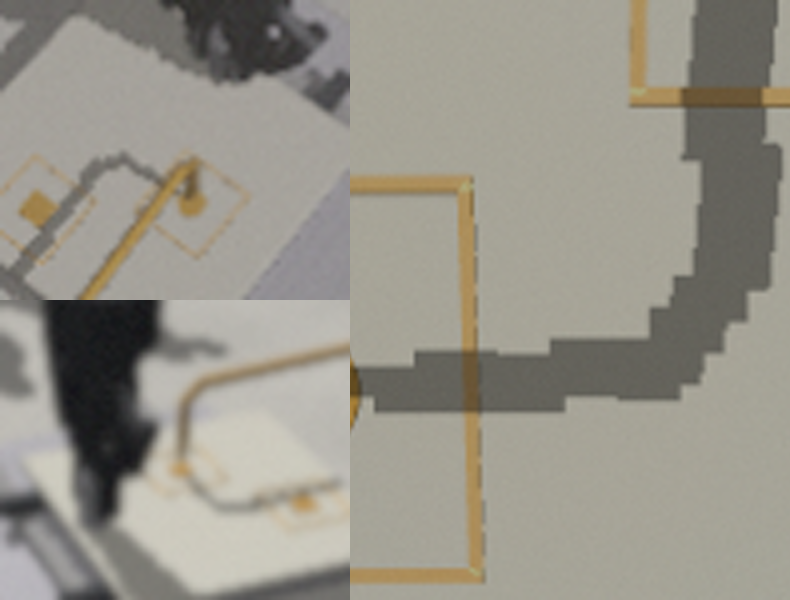

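Scene and side crops show the needle ending on or near the round mark's middle. The wrist crop missed the mark, so I'm re-cropping.

Run:
```python
import cv2
im=cv2.imread("pics/w2.png");cv2.imwrite("pics/c2b.png",cv2.resize(im[40:150,80:235],None,fx=5,fy=5,interpolation=cv2.INTER_CUBIC))
```

```text
(no output)
```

View pics/c2b.png

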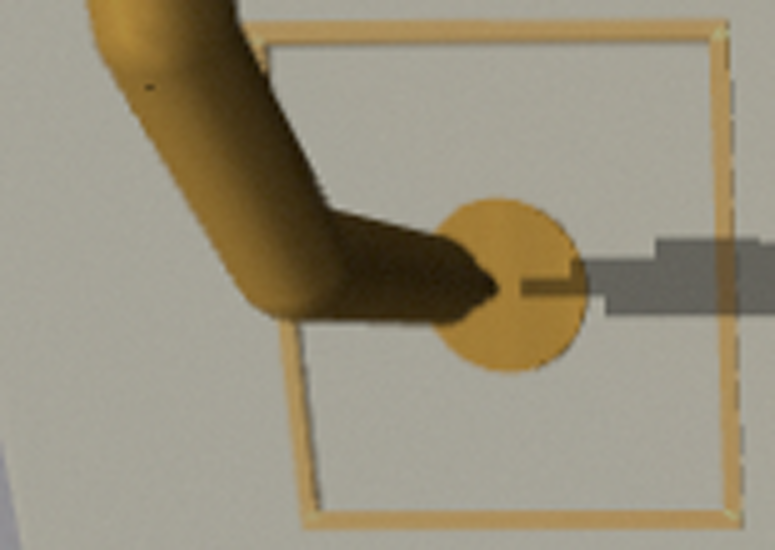

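The needle tip is at about wrist px (179.4,97.6) and the round mark's centre at about (181.6,97).

Run:
```python
from h import *
st=bot.get_state();t=onz("wrist",(179.4,97.6),.048,st);m=onz("wrist",(181.6,97.),.043,st)
R=Ro.from_quat(st["ee_rot"]).as_matrix();print(t,m,R.T@(t-m))
```

```text
[0.63312951 0.17052396 0.048     ] [0.63358519 0.17066607 0.043     ] [-0.00044984  0.00011178 -0.0050013 ]
```

Request:
play_rows([
  [[0,0,0],[0,0,0],0.1],
  [[0,0,0],[0,0,0],0.1],
  [[0,0,0],[0,0,0],0.1],
  [[0,0,0],[0,0,0],0.1],
  [[0,0,0],[0,0,0],0.1],
])

```text
time: 4.72
tool_pos: [0.553, 0.1248, 0.0534]
ee_rot: [0.999, 0.034, 0.001, 0.0]
contact_force: [2.1, -2.6, 5.1]
width: 0.021
grip_force: 39.2
```

Request:
play_rows([
  [[0,0,0],[0,0,0],0.1],
  [[0,0,0],[0,0,0],0.1],
  [[0,0,0],[0,0,0],0.1],
  [[0,0,0],[0,0,0],0.1],
  [[0,0,0],[0,0,0],0.1],
])

```text
time: 5.35
tool_pos: [0.553, 0.1248, 0.0534]
ee_rot: [0.999, 0.034, 0.001, 0.0]
contact_force: [2.7, -1.7, 4.8]
width: 0.021
grip_force: 39.2
```

Request:
play_rows([
  [[0,0,0],[-0.009,-0.0105,0],0.1],
  [[0,0,0],[-0.015,-0.0175,0],0.1],
  [[0,0,0],[-0.015,-0.0175,0],0.1],
  [[0,0,0],[-0.015,-0.0175,0],0.1],
  [[0,0,0],[-0.0064,-0.007,0],0.1],
])

```text
time: 5.98
tool_pos: [0.4872, 0.1913, 0.0534]
ee_rot: [0.999, 0.035, 0.001, -0.0]
contact_force: [3.8, -1.9, 4.9]
width: 0.0208
grip_force: 39.4
```

Request:
play_rows([
  [[0,0,0],[0,0,0],0.1],
  [[0,0,0],[0,0,0],0.1],
])

```text
time: 6.22
tool_pos: [0.4867, 0.1918, 0.0533]
ee_rot: [0.999, 0.034, 0.001, -0.001]
contact_force: [-2.5, 2.8, 8.9]
width: 0.021
grip_force: 39.7
```

Run:
```python
from h import *
im,st=snap("wrist","w3.png")
print(st["time"],st["tool_pos"],st["contact_force"])
for c,s in blobs(im,(8,110,60),(30,255,255)):print("brass",c,s,onz("wrist",c,.043,st).round(4))
p=cv2.projectPoints  # predicted px of mark
m=cams.camera_model("wrist");T=np.array(m["tool_from_camera"]);R=Ro.from_quat(st["ee_rot"]).as_matrix()
X=np.linalg.inv(T)@np.r_[R.T@(np.array([.6332,.1706,.045])-st["tool_pos"]),1]
u=(m["mtx"]@(X[:3]/X[2]))[:2];print(u)
x,y=(u-[70,55]).clip(0).astype(int);cv2.imwrite("pics/c3.png",cv2.resize(im[y:y+110,x:x+140,::-1],None,fx=5,fy=5,interpolation=cv2.INTER_CUBIC));print(x,y)
```

```text
6.225 [0.48674429 0.19179068 0.05332468] [-2.46874914  2.76246411  8.90192563]
brass (np.float64(315.7), np.float64(20.1)) [266, 0, 100, 27, 483] [0.6083 0.171  0.043 ]
brass (np.float64(179.6), np.float64(75.7)) [129, 44, 99, 98, 875] [0.5778 0.2387 0.043 ]
brass (np.float64(180.2), np.float64(96.5)) [164, 80, 33, 34, 895] [0.5674 0.2384 0.043 ]
brass (np.float64(185.2), np.float64(143.4)) [141, 142, 87, 3, 186] [0.5426 0.2359 0.043 ]
brass (np.float64(166.7), np.float64(350.3)) [151, 333, 30, 34, 308] [0.3896 0.2513 0.043 ]
[325.92936484 -46.16465618]
255 0
```

View pics/c3.png

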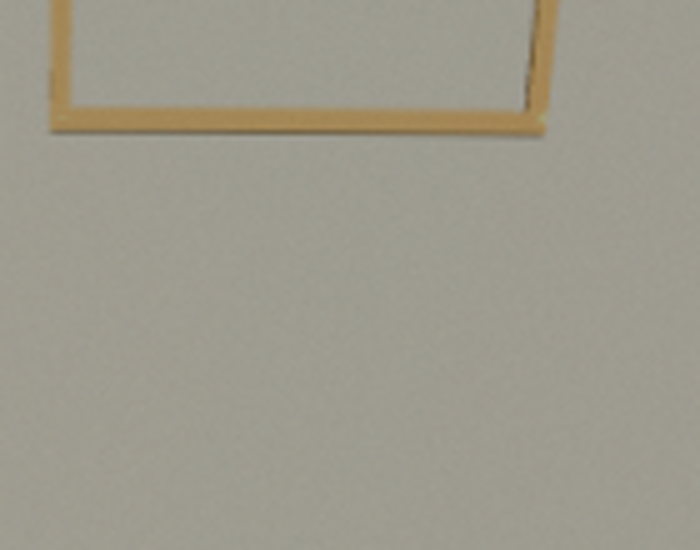

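The hand hides the square mark's needle here; only the frame corner shows. I'll release, rise and look from above.

Request:
play_rows([
  [[0,0,0],[0,0,0],1],
  [[0,0,0],[0,0,0],1],
  [[0,0,0],[0,0,0],1],
  [[0,0,0],[0,0,0],1],
  [[0,0,0],[0,0,0],1],
])

```text
time: 6.9
tool_pos: [0.487, 0.1904, 0.0522]
ee_rot: [0.999, 0.034, -0.0, 0.0]
contact_force: [0.1, -0.8, -0.1]
width: 0.0855
grip_force: 0.0
```

Request:
play_rows([
  [[0,0,0],[0,0,-0.02],1],
  [[0,0,0],[0,0,-0.04],1],
  [[0,0,0],[0,0,-0.04],1],
  [[0,0,0],[0.04,0.01,-0.02],1],
  [[0,0,0],[0,0,0],1],
])

```text
time: 7.52
tool_pos: [0.53, 0.1833, 0.1736]
ee_rot: [0.999, 0.033, 0.002, -0.001]
contact_force: [-0.8, 0.5, -1.1]
width: 0.0854
grip_force: 0.0
```

Request:
play_rows([
  [[0,0,0],[0.04,0.01,0],1],
  [[0,0,0],[0,0,0],1],
])

```text
time: 7.78
tool_pos: [0.5688, 0.1753, 0.1704]
ee_rot: [0.999, 0.033, -0.001, 0.001]
contact_force: [-1.1, -0.1, -1.2]
width: 0.0853
grip_force: 0.0
```

Run:
```python
from h import *
im,st=snap("wrist","w4.png");a,_=snap("scene","s4.png");b,_=snap("side","d4.png")
np.save("w4.npy",{"p":st["tool_pos"],"q":st["ee_rot"]},allow_pickle=True)
print(st["time"],st["tool_pos"])
for c,s in blobs(im,(8,110,60),(30,255,255)):print("brass",c,s,onz("wrist",c,.043,st).round(4))
m=cams.camera_model("wrist");T=np.array(m["tool_from_camera"]);R=Ro.from_quat(st["ee_rot"]).as_matrix()
X=np.linalg.inv(T)@np.r_[R.T@(np.array([.6332,.1706,.045])-st["tool_pos"]),1]
u=(m["mtx"]@(X[:3]/X[2]))[:2];print(u)
x,y=(u-[35,30]).clip(0).astype(int);print(x,y)
c=lambda im,x,y,w,h,s:cv2.resize(im[y:y+h,x:x+w],None,fx=s,fy=s,interpolation=cv2.INTER_CUBIC)
o=np.zeros((600,790,3),np.uint8);w=c(im,x,y,70,60,6);o[:w.shape[0],:420]=w
o[:300,440:790]=c(a,218,240,70,60,5);o[300:,440:790]=c(b,255,150,70,60,5)
cv2.imwrite("pics/c4.png",o[:,:,::-1])
```

```text
7.775 [0.56877853 0.17534509 0.17043913]
brass (np.float64(262.6), np.float64(70.4)) [241, 0, 47, 133, 1577] [0.6789 0.1763 0.043 ]
brass (np.float64(237.0), np.float64(109.5)) [237, 98, 1, 24, 24] [0.6428 0.1981 0.043 ]
brass (np.float64(262.0), np.float64(149.0)) [238, 149, 49, 1, 49] [0.6067 0.1714 0.043 ]
brass (np.float64(184.7), np.float64(181.7)) [169, 159, 50, 47, 157] [0.5677 0.2487 0.043 ]
brass (np.float64(194.6), np.float64(182.6)) [187, 175, 16, 16, 213] [0.5674 0.2385 0.043 ]
brass (np.float64(191.0), np.float64(320.1)) [170, 302, 45, 39, 1085] [0.3885 0.2436 0.043 ]
[264.95308548 121.78486725]
229 91
```

View pics/c4.png

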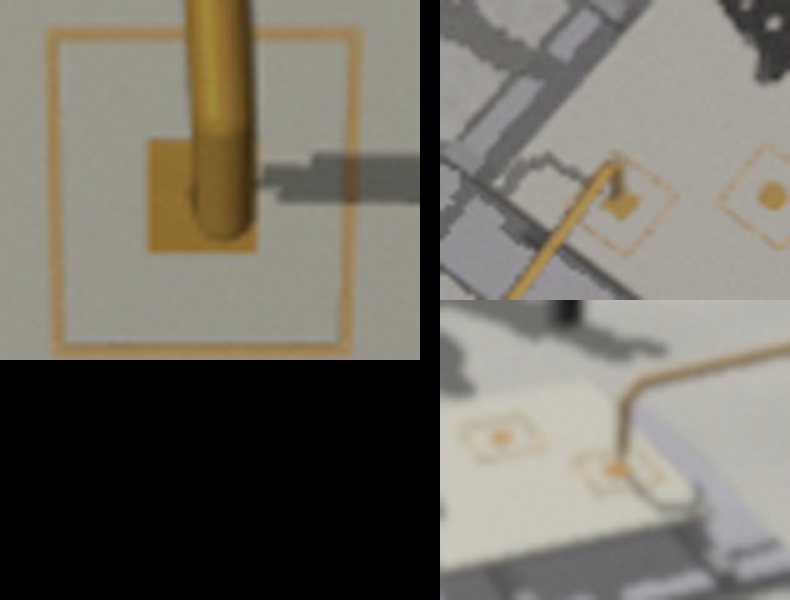

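The square mark's centre is at about wrist px (262.7,123.6). The dark tip pokes out left of the bar at about (260.8,123.7), and the scene and side crops show the tip on the mark.

Run:
```python
from h import *
d=np.load("w4.npy",allow_pickle=True).item();st={"tool_pos":d["p"],"ee_rot":d["q"]}
R=Ro.from_quat(d["q"]).as_matrix()
m=onz("wrist",(262.75,123.6),.043,st);t=onz("wrist",(260.8,123.7),.048,st);print(m,t,R.T@(t-m)*1000)
t2=onz("wrist",(261.5,123.7),.048,st);print(R.T@(t2-m)*1000)
# yaw from marks
r=onz("wrist",(194.6,182.6),.043,st);v=m-r;print(np.degrees(np.arctan2(v[1],v[0])-np.arctan2(-70,60)),np.linalg.norm(v))
# scene: mark and tip in scene/side crops
for n,x0,y0 in(("s4",218,240),("d4",255,150)):
  im=cv2.imread(f"pics/{n}.png")[:,:,::-1].copy()
  for c,s in blobs(im,(8,110,60),(30,255,255),8):
    if x0<c[0]<x0+70 and y0<c[1]<y0+60: print(n,c,s,onz("scene" if n=="s4" else "side",c,.043).round(4))
```

```text
[0.6313709  0.17250186 0.043     ] [0.63145128 0.17452378 0.048     ] [ 0.20126216 -2.00708858 -5.00256832]
[ 0.20234335 -1.34077678 -5.00188354]
3.5276666790546245 0.09188594824993601
s4 (np.float64(284.2), np.float64(278.8)) [282, 277, 5, 5, 17] [0.5667 0.2358 0.043 ]
s4 (np.float64(253.8), np.float64(280.2)) [251, 278, 6, 5, 21] [0.6311 0.1706 0.043 ]
```

Needle and mark are off by about (+1.7,-1.8) mm in the world, and the scene view and the tool readings agree. I'll regrip and correct it.

Request:
play_rows([
  [[0,0,0],[-0.04,-0.01,0],1],
  [[0,0,0],[-0.04,-0.01,0.02],1],
  [[0,0,0],[0,0,0.04],1],
  [[0,0,0],[0,0,0.04],1],
  [[0,0,0],[0,0,0.02],1],
])

```text
time: 8.55
tool_pos: [0.4848, 0.19, 0.0505]
ee_rot: [0.999, 0.034, -0.001, 0.001]
contact_force: [0.1, 0.3, -0.1]
width: 0.0852
grip_force: 0.0
```

Request:
play_rows([
  [[0,0,0],[0,0,0],0.1],
  [[0,0,0],[0,0,0],0.1],
  [[0,0,0],[0,0,0],0.1],
  [[0,0,0],[0,0,0],0.1],
  [[0,0,0],[0,0,0],0.1],
])

```text
time: 9.18
tool_pos: [0.4876, 0.191, 0.0535]
ee_rot: [0.999, 0.034, 0.001, -0.001]
contact_force: [-1.6, 0.2, 6.5]
width: 0.0204
grip_force: 39.0
```

Request:
play_rows([
  [[0,0,0],[0.001,0.001,0],0.1],
  [[0,0,0],[0.0006,0.0007,0],0.1],
  [[0,0,0],[0,0,0],0.1],
  [[0,0,0],[0,0,0],0.1],
])

```text
time: 9.68
tool_pos: [0.4894, 0.1898, 0.0535]
ee_rot: [0.999, 0.034, 0.001, -0.001]
contact_force: [-2.3, 1.1, 7.1]
width: 0.0209
grip_force: 39.1
```

Run:
```python
from h import *
im,st=snap("wrist","w5.png");print(st["time"],st["tool_pos"],st["contact_force"])
for c,s in blobs(im,(8,110,60),(30,255,255)):print("brass",c,s,onz("wrist",c,.043,st).round(4))
```

```text
9.675 [0.4893904  0.18980895 0.05350447] [-2.34146147  1.13361435  7.07417563]
brass (np.float64(316.9), np.float64(21.7)) [265, 0, 101, 28, 485] [0.6104 0.1682 0.043 ]
brass (np.float64(179.4), np.float64(91.9)) [130, 46, 98, 101, 1139] [0.5724 0.2369 0.043 ]
brass (np.float64(180.4), np.float64(98.0)) [164, 81, 34, 35, 899] [0.5693 0.2364 0.043 ]
brass (np.float64(165.8), np.float64(351.2)) [149, 333, 32, 35, 328] [0.3913 0.2501 0.043 ]
```

Request:
play_rows([
  [[0,0,0],[0,0,0],1],
  [[0,0,0],[0,0,0],1],
  [[0,0,0],[0,0,0],1],
  [[0,0,0],[0,0,0],1],
  [[0,0,0],[0,0,-0.02],1],
])

```text
time: 10.35
tool_pos: [0.4876, 0.1882, 0.071]
ee_rot: [0.999, 0.034, -0.002, 0.001]
contact_force: [-0.1, 1.2, 0.3]
width: 0.0855
grip_force: 0.0
```

Request:
play_rows([
  [[0,0,0],[0,0,-0.05],1],
  [[0,0,0],[0,0,-0.05],1],
  [[0,0,0],[0.01,0.03,-0.05],1],
  [[0,0,0],[0.01,0.05,-0.03],1],
  [[0,0,0],[0,0,0],1],
])

```text
time: 10.98
tool_pos: [0.5158, 0.1083, 0.2553]
ee_rot: [0.999, 0.032, 0.003, -0.001]
contact_force: [0.8, 0.7, -1.7]
width: 0.0854
grip_force: 0.0
```

Run:
```python
from h import *
im,st=snap("wrist","w6.png");np.save("w6.npy",{"p":st["tool_pos"],"q":st["ee_rot"]},allow_pickle=True)
print(st["time"],st["tool_pos"])
for c,s in blobs(im,(8,110,60),(30,255,255)):print("brass",c,s,onz("wrist",c,.043,st).round(4))
```

```text
10.975 [0.51580065 0.10833324 0.25528012]
brass (np.float64(199.5), np.float64(42.6)) [188, 0, 30, 79, 659] [0.6634 0.1845 0.043 ]
brass (np.float64(230.0), np.float64(70.5)) [230, 61, 1, 20, 20] [0.635  0.1472 0.043 ]
brass (np.float64(158.4), np.float64(122.0)) [152, 116, 14, 13, 144] [0.5685 0.2363 0.043 ]
brass (np.float64(153.7), np.float64(245.3)) [144, 238, 23, 17, 137] [0.3909 0.2505 0.043 ]
brass (np.float64(178.6), np.float64(257.9)) [176, 246, 7, 24, 102] [0.3723 0.2141 0.043 ]
```

Request:
play_rows([
  [[0,0,0],[0.002,0.04,0],1],
  [[0,0,0],[0.002,0.055,0],1],
  [[0,0,0],[0.002,0.055,0],1],
  [[0,0,0],[0.002,0.055,0],1],
  [[0,0,0],[0.002,0.055,0],1],
])

```text
time: 11.65
tool_pos: [0.5413, -0.1489, 0.251]
ee_rot: [0.999, 0.034, -0.001, -0.0]
contact_force: [0.8, 1.1, 0.7]
width: 0.0856
grip_force: 0.0
```

Request:
play_rows([
  [[0,0,0],[0,0.04,0],1],
  [[0,0,0],[0,0,0],1],
  [[0,0,0],[0,0,0],1],
])

```text
time: 12.02
tool_pos: [0.5441, -0.1873, 0.2512]
ee_rot: [0.999, 0.034, -0.001, -0.0]
contact_force: [-1.1, 0.2, 0.3]
width: 0.0856
grip_force: 0.0
```

Run:
```python
from h import *
im,st=snap("wrist","w7.png");np.save("w7.npy",{"p":st["tool_pos"],"q":st["ee_rot"]},allow_pickle=True)
print(st["time"],st["tool_pos"])
m=cams.camera_model("wrist");T=np.array(m["tool_from_camera"]);R=Ro.from_quat(st["ee_rot"]).as_matrix()
def pr(X):
    X=np.linalg.inv(T)@np.r_[R.T@(np.array(X)-st["tool_pos"]),1];return (m["mtx"]@(X[:3]/X[2]))[:2]
u=pr([.565,-.213,.175]);print(u,pr([.507,-.224,.168]))
w6=cv2.imread("pics/w6.png");d=np.load("w6.npy",allow_pickle=True).item()
R6=Ro.from_quat(d["q"]).as_matrix();X=np.linalg.inv(T)@np.r_[R6.T@(np.array([.633,.1705,.045])-d["p"]),1];v=(m["mtx"]@(X[:3]/X[2]))[:2]
x,y=(v-[35,30]).clip(0).astype(int);print("w6 crop",x,y)
A=cv2.resize(w6[y:y+60,x:x+64],(320,300),interpolation=cv2.INTER_CUBIC)
x,y=(u-[50,70]).clip(0).astype(int);print("w7 crop",x,y)
B=im[y:y+150,x:x+120,::-1];B=cv2.resize(B,None,fx=4,fy=4,interpolation=cv2.INTER_CUBIC)
o=np.zeros((600,800,3),np.uint8);o[:300,:320]=A;o[:B.shape[0],320:320+B.shape[1]]=B
o[310:550,:320]=cv2.resize(im[:,:,::-1],(320,240));cv2.imwrite("pics/c7.png",o)
```

```text
12.025 [ 0.54414193 -0.18732842  0.25116765]
[288.2470427  180.68798539] [292.41588189 239.68427692]
w6 crop 175 39
w7 crop 238 110
```

View pics/c7.png

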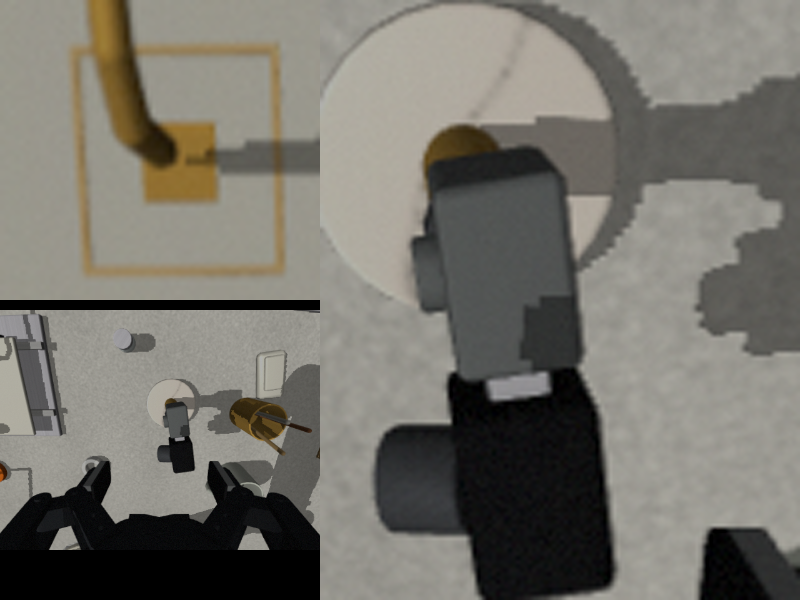

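The square mark's centre is at crop (180,162) and the tip at (178,160), so the needle is centred. The stick's block top face has corners at about crop (432,190), (565,178), (582,362) and (457,380), with the button on the left (+y) and the camera on the robot side.

Run:
```python
from h import *
d=np.load("w6.npy",allow_pickle=True).item();st={"tool_pos":d["p"],"ee_rot":d["q"]}
print((onz("wrist",(210.6,71),.048,st)-onz("wrist",(211,71.5),.043,st))*1000)
d=np.load("w7.npy",allow_pickle=True).item();st={"tool_pos":d["p"],"ee_rot":d["q"]}
R=Ro.from_quat(d["q"]).as_matrix()
P=np.array([onz("wrist",((x-320)/4+238,y/4+110),.175,st) for x,y in((432,190),(565,178),(582,362),(457,380))])
print(P.round(4),np.linalg.norm(np.diff(P,axis=0),axis=1))
c=P.mean(0);vx=(P[0]-P[3]+P[1]-P[2]);vy=P[0]-P[1]+P[3]-P[2]
print(c,np.degrees(np.arctan2(vx[1],vx[0])),np.degrees(np.arctan2(-vy[0],vy[1])),"tool yaw",np.degrees(np.arctan2(R[1,0],R[0,0])))
print(R.T@(c-d["p"]))
f=(370+315)/2  # foot check: ellipse
print("foot",onz("wrist",((467-320)/4+238,155/4+110),.02,st))
```

```text
[-0.02475335 -0.29560545  5.        ]
[[ 0.5832 -0.1928  0.175 ]
 [ 0.5876 -0.2196  0.175 ]
 [ 0.5484 -0.228   0.175 ]
 [ 0.5425 -0.2016  0.175 ]] [0.02709536 0.04003307 0.02702437]
[ 0.5654148 -0.2104914  0.175    ] 12.1161862286852 10.97355603814416 tool yaw 3.8887257585361517
[0.01979325 0.02461352 0.07611158]
foot [ 0.56811822 -0.21248092  0.02      ]
```

Request:
play_rows([
  [[0,0,-7.6],[0,0,0],1],
  [[0,0,0],[0.0176,0.0286,0],1],
  [[0,0,0],[0,0,0],1],
])

```text
time: 12.45
tool_pos: [0.568, -0.2121, 0.2512]
ee_rot: [0.995, 0.1, -0.001, -0.0]
contact_force: [-0.1, -0.2, -0.4]
width: 0.0854
grip_force: 0.0
```

Run:
```python
from h import *
st=bot.get_state();R=Ro.from_quat(st["ee_rot"]).as_matrix()
print(st["tool_pos"],R.round(3).tolist(),R.T@(np.array([.567,-.2118,.138])-st["tool_pos"]))
```

```text
[ 0.56798733 -0.21208585  0.25116635] [[0.98, 0.2, -0.001], [0.2, -0.98, 0.0], [-0.001, -0.001, -1.0]] [-0.00076288 -0.00040266  0.11316774]
```

Request:
play_rows([
  [[0,0,0],[0,0,0.03],1],
  [[0,0,0],[0,0,0.035],1],
  [[0,0,0],[0,0,0.03],1],
  [[0,0,0],[0,0,0.018],1],
  [[0,0,0],[0,0,0],1],
], newtons=60)

```text
time: 13.08
tool_pos: [0.5662, -0.2112, 0.138]
ee_rot: [0.995, 0.101, -0.002, -0.001]
contact_force: [0.4, -0.0, -0.2]
width: 0.0852
grip_force: 0.0
```

Request:
play_rows([
  [[0,0,0],[0,0,0],0.1],
  [[0,0,0],[0,0,0],0.1],
  [[0,0,0],[0,0,0],0.1],
  [[0,0,0],[0,0,0],0.1],
  [[0,0,0],[0,0,0],0.1],
])

```text
time: 13.7
tool_pos: [0.5675, -0.2118, 0.1402]
ee_rot: [0.995, 0.101, 0.001, -0.0]
contact_force: [-0.4, 5.3, 4.2]
width: 0.0275
grip_force: 58.5
```

Request:
play_rows([
  [[0,0,0],[0,0,-0.008],0.1],
  [[0,0,0],[0,0,-0.015],0.1],
  [[0,0,0],[0,0,-0.015],0.1],
  [[0,0,0],[0,0,-0.012],0.1],
  [[0,0,0],[0,0,-0.008],0.1],
])

```text
time: 14.32
tool_pos: [0.5672, -0.2117, 0.1977]
ee_rot: [0.995, 0.1, 0.0, -0.001]
contact_force: [2.4, 2.5, -10.4]
width: 0.0275
grip_force: 59.5
```

Request:
play_rows([
  [[0,0,0],[0,0,-0.01],0.1],
  [[0,0,0],[0,0,-0.012],0.1],
  [[0,0,0],[0,0,-0.012],0.1],
  [[0,0,0],[0,0,-0.008],0.1],
  [[0,0,0],[0,0,-0.003],0.1],
])

```text
time: 14.95
tool_pos: [0.5672, -0.2118, 0.2417]
ee_rot: [0.995, 0.1, -0.001, -0.001]
contact_force: [2.6, 4.5, -9.6]
width: 0.0276
grip_force: 59.7
```

Request:
play_rows([
  [[0,0,0],[0,0,-0.002],0.1],
  [[0,0,0],[0,0,0],0.1],
  [[0,0,0],[0,0,0],0.1],
])

```text
time: 15.32
tool_pos: [0.5672, -0.2118, 0.2437]
ee_rot: [0.995, 0.1, -0.0, -0.001]
contact_force: [3.0, 5.0, -7.7]
width: 0.0272
grip_force: 59.9
```

Request:
play_rows([
  [[0,0,0],[0,0,-0.001],0.1],
  [[0,0,0],[0,0,-0.001],0.1],
  [[0,0,0],[0,0,0],0.1],
])

```text
time: 15.7
tool_pos: [0.5671, -0.2118, 0.2454]
ee_rot: [0.995, 0.1, -0.001, -0.001]
contact_force: [3.0, 3.8, -9.4]
width: 0.0272
grip_force: 59.7
```

Request:
play_rows([
  [[0,0,0],[0,0,-0.001],0.1],
  [[0,0,0],[0,0,0],0.1],
])

```text
time: 15.95
tool_pos: [0.5671, -0.2118, 0.2454]
ee_rot: [0.995, 0.1, -0.001, -0.001]
contact_force: [3.5, 3.8, -11.4]
width: 0.0275
grip_force: 60.2
```

Request:
play_rows([
  [[0,0,0],[0,0,-0.001],0.1],
  [[0,0,0],[0,0,0],0.1],
])

```text
time: 16.2
tool_pos: [0.567, -0.2117, 0.2455]
ee_rot: [0.995, 0.1, -0.002, -0.002]
contact_force: [4.5, 2.4, -16.4]
width: 0.0273
grip_force: 60.5
```

Request:
play_rows([
  [[0,0,0],[0,0,-0.0005],0.1],
  [[0,0,0],[0,0,0],0.1],
  [[0,0,0],[0,0,0],0.1],
  [[0,0,0],[0,0,0],0.1],
])

```text
time: 16.7
tool_pos: [0.567, -0.2117, 0.2455]
ee_rot: [0.995, 0.1, -0.002, -0.002]
contact_force: [4.7, 3.1, -17.7]
width: 0.0275
grip_force: 60.2
```

Run:
```python
from h import *
im,_=snap("scene","s8.png")
for c,s in blobs(im,(8,110,60),(30,255,255),8):
    if 218<c[0]<300 and 240<c[1]<300: print(c,s,onz("scene",c,.043).round(4))
st=bot.get_state();print(st["tool_pos"],st["contact_force"],st["width"])
if st["width"]<.03 and st["tool_pos"][2]>.245: print(order.job_done())
```

```text
(np.float64(283.4), np.float64(278.8)) [282, 277, 4, 5, 16] [0.5683 0.234  0.043 ]
(np.float64(252.6), np.float64(280.4)) [250, 279, 6, 5, 18] [0.634  0.1684 0.043 ]
[ 0.56695482 -0.21170317  0.24551944] [  4.84767221   2.63685657 -17.69766831] 0.02761872924700994
the job is handed in; nothing more can be done
None
```

The job is handed in, with no verdict returned: the needle paused over 1 s within about 0.5 mm of the round mark's middle, the stage was left on the square mark within about 0.5 mm after one regrip, and the stick is held at its second stop (about 105 mm out) with the button squeezed.

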